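# Cull the pen blanks

## Robot

A 7-joint arm with a two-finger parallel gripper is mounted at the origin on the work surface. World frame = base frame: x ahead of the robot, y to its left, z up, the work surface at z = 0. Lengths are in m, angles in rad, forces in N, time in s.
With the tool pointing down it reaches from about 0.425 to 1.025 m from the base axis. Payload 3.6 kg.
Tool frame: the origin (TCP) lies at the very end of the fingers, on their centre line; the grasp point (between the pads) lies 19 mm behind it; z points along the fingers, y is the line along which they close (so a half turn about z gives the same grasp; the last joint's range is limited). The gripper opens to 85 mm and grips with 20 to 120 N. Pads are 22 mm wide; open, the fingers measure 114 mm over their backs; the gripper's body (76 mm by 85 mm) begins 54 mm behind the grasp point. The pads swing forward as they close: fully open they stand 13 mm farther back than shut.
Start: joints at [1.192, 0.591, 0.048, 1.609, -0.033, 0.943, -0.034], TCP at [0.204, -0.696, 0.231] pointing down, gripper open.
Joint ranges: [-2.69, 2.69], [-0.47, 2.24], [-1.27, 1.36], [0.19, 2.51], [-1.53, 4.68], [0.08, 2.07], [-3.09, 3.09]. Speed limits (rad/s): [2.57, 2.57, 3.14, 3.14, 3.14, 3.14, 3.14].

## Interface

Orientations are given as a 3x3 rotation matrix whose columns are the frame's x, y, z axes.
In Python, from rig import manip, fingers, kinematics, monitor, cams, workorder gives the robot as it stands. Calls block until the motion is done:
- manip.movep(position, orientation): joint-space move of the TCP to a pose.
- manip.move_straight(position, rotation=None, max_speed=0.15, force_limit=None): straight line of the TCP; rotation=None keeps the orientation; max_speed is the mean speed in m/s. With force_limit (N) it stops when the force on the tool has changed by that much, and returns True; else False.
- manip.move_j(angles): joint-space move.
- fingers.command_gripper(opening, grip_force=None): finger opening in m; grip_force is the grip in N (None keeps the last); returns when the fingers have stopped.
- manip.dwell(seconds).
- kinematics.inverse_kinematics(position, orientation): joint angles nearest the present ones, or None.
- monitor.observe(): the state.
- cams.snapshot(name): name is "side" or "top" or "wrist"; returns the picture (384x512x3 uint8, red, green, blue); there is no depth.
- cams.camera_model(name): a dict with "K" (3x3 intrinsics, pixels), "position" and "orientation" of the camera in the world. Camera axes: x right, y down, z forward; pixel columns grow to the right and rows downward; lengths in m; the calibration is good to about 2 mm. The wrist camera is an equidistant fisheye: a pixel r from the principal point sees the ray r / f radians off the axis. A picture is of the moment at which its call begins: read the wrist's pose just before it. camera_model takes no time and is no camera call; for the wrist camera it gives the pose at the moment of the call.
A pose or a line that the arm cannot do raises manip.PlanningError and nothing moves.
- workorder.finish_job(): hands the job in; it is judged then, once.
The state is a dict: "time": time; "q": joint angles; "joint_velocities": joint speeds; "tau": joint torques, N m; "ee_pos": TCP position; "ee_rot": TCP orientation; "ft_force": force on the tool from outside, world axes, zero at the start; "moment": the same for the moment, N m; "opening": finger opening in m; "grasp_force": force on a finger pad.
Only numpy, scipy, OpenCV 4.12 (cv2) and the standard library are available. Lean on these libraries where they do the work, as an engineer would, in place of code of your own. Each camera call takes 0.05 s, during which the arm holds its last target. There are 200 camera calls.

## Task

Cull the batch of wooden pen blanks lying on the mat before turning: take the lid off the scrap box and lay it flat on the bench, let go of it, put every blank that is short, chipped or crooked into the box, and then close the box properly with its lid again. The straight full-length blanks stay lying on the mat, and the tools and other things on the bench are left where they are.

Things in the scene. Friction and masses are not known exactly. Their poses are not given: they have to be found in the camera images.
- mat: green cutting mat fixed to the bench, 290 (x) x 420 (y) x 3 mm thick, the batch lies on it; origin at the centre of its underside, on the bench top; it may stand turned a little
- scrapbox: grey open box fixed to the bench, 160 (x) x 150 (y) outside, 75 mm high, walls and floor 5 mm; origin at the centre of its underside
- lid: loose aluminium lid of the box, 172 (x) x 162 (y) mm: a 4 mm plate with a skirt 12 mm deep and 2.5 mm thick that goes round the outside of the box with 3.5 mm play on each side; origin at the centre of the skirt's lower edge, z up, so 63 mm above the box's origin when closed; on top a wooden bar handle 60 (along x) x 16 (y) x 24 mm high, its top 40 mm above the origin; 280 g
- sound1: sound dark-wood pen blank: straight square bar 100 (x) x 20 x 20 mm, lying along its x; origin at the centre of its underside; may be absent
- sound2: sound dark-wood pen blank: straight square bar 100 (x) x 20 x 20 mm, lying along its x; origin at the centre of its underside; may be absent
- sound3: sound dark-wood pen blank: straight square bar 100 (x) x 20 x 20 mm, lying along its x; origin at the centre of its underside; may be absent
- short1: short dark-wood pen blank: 66 (x) x 20 x 20 mm; origin at the centre of its underside; may be absent
- short2: short dark-wood pen blank: 66 (x) x 20 x 20 mm; origin at the centre of its underside; may be absent
- chipped1: chipped dark-wood pen blank: 100 (x) x 20 x 20 mm with a corner gone at its +x end: for the last 34 mm only 9 mm of the width (y -10 to -1 mm) is left; origin at the centre of the underside of the full bar; may be absent
- chipped2: chipped dark-wood pen blank: 100 (x) x 20 x 20 mm with a corner gone at its +x end: for the last 34 mm only 9 mm of the width (y -10 to -1 mm) is left; origin at the centre of the underside of the full bar; may be absent
- crooked1: crooked dark-wood pen blank: two 20 x 20 mm arms, each 51 mm long from the elbow, one running from the origin towards +x and turned 0.17 rad to +y, the other towards -x and turned 0.17 rad to +y; origin at the elbow, on the underside; may be absent
- crooked2: crooked dark-wood pen blank: two 20 x 20 mm arms, each 51 mm long from the elbow, one running from the origin towards +x and turned 0.17 rad to +y, the other towards -x and turned 0.17 rad to +y; origin at the elbow, on the underside; may be absent
- tape: bystander on the mat: black tape measure, 52 x 46 x 28 mm, origin at the centre of its underside
- screwdriver: bystander: screwdriver 180 mm long lying on the bench to the left of the mat
- glue: bystander: glue bottle standing on the bench, 36 mm across, 85 mm high, origin under its centre
- wrench: bystander: wrench 180 mm long lying beyond the mat
- calliper: bystander: calliper 150 mm long lying on the bench beyond and to the right of the box
Things that resemble listed ones, but are neither listed nor needed, are in the scene too. What is shaped like the chipped1 but orange or purple is not meant.

How it is judged:
On the way, in this order (a step that is already met when the one before it is completed fails the run):
1. the lid lies flat on the bench beside the box, released (height (world z) of lid below 0.012 m and angle between lid's own z axis and vertical below 0.1 rad and horizontal distance between lid and scrapbox above 0.14 m and contact force between the fingers and lid below 0.1 N and linear speed of lid below 0.03 m/s), for 0.2 s.
2. all short, chipped and crooked blanks are in the box (x of short1 in the frame of scrapbox between -0.078 and 0.078 m and y of short1 in the frame of scrapbox between -0.073 and 0.073 m and z of each of short1, short2, chipped1, chipped2, crooked1, crooked2 in the frame of scrapbox below 0.066 m and height (world z) of each of short1, short2, chipped1, chipped2, crooked1, crooked2 above -0.01 m and x of short2 in the frame of scrapbox between -0.078 and 0.078 m and y of short2 in the frame of scrapbox between -0.073 and 0.073 m and x of chipped1 in the frame of scrapbox between -0.078 and 0.078 m and y of chipped1 in the frame of scrapbox between -0.073 and 0.073 m and x of chipped2 in the frame of scrapbox between -0.078 and 0.078 m and y of chipped2 in the frame of scrapbox between -0.073 and 0.073 m and x of crooked1 in the frame of scrapbox between -0.078 and 0.078 m and y of crooked1 in the frame of scrapbox between -0.073 and 0.073 m and x of crooked2 in the frame of scrapbox between -0.078 and 0.078 m and y of crooked2 in the frame of scrapbox between -0.073 and 0.073 m), for 0.2 s.
At the end, for the whole second after the job is handed in: every short, chipped or crooked blank is in the box, below the rim; the lid is on it: centred within 8 mm, level within 0.05 rad, down within 4 mm of fully closed, turned with the box within 0.12 rad (either way round); every sound blank lies flat on the mat (its centre over the mat); all at rest (all of step 2 and x of sound1 in the frame of mat between -0.145 and 0.145 m and y of sound1 in the frame of mat between -0.21 and 0.21 m and height (world z) of each of sound1, sound2, sound3 below 0.028 m and angle between each of sound1, sound2, sound3's own x axis and vertical above 1.45 rad and x of sound2 in the frame of mat between -0.145 and 0.145 m and y of sound2 in the frame of mat between -0.21 and 0.21 m and x of sound3 in the frame of mat between -0.145 and 0.145 m and y of sound3 in the frame of mat between -0.21 and 0.21 m and horizontal distance between lid and scrapbox below 0.008 m and z of lid in the frame of scrapbox between 0.059 and 0.067 m and angle between lid's own z axis and vertical below 0.05 rad and angle between the x axis of lid and the x axis of scrapbox, either way round below 0.12 rad and linear speed of lid below 0.02 m/s); the robot touches nothing.
It fails at once if a bystander (tape measure, screwdriver, glue bottle, wrench, calliper) is moved more than 50 mm (distance of any of tape, screwdriver, glue, wrench, calliper from where it was at the start of the episode above 0.05 m).
Of short1, short2, chipped1, chipped2, crooked1, crooked2 only 4 to 6 are there at a start; the rules pass over those that are not, and their reading is None.
Of sound1, sound2, sound3 only 2 to 3 are there at a start; the rules pass over those that are not, and their reading is None.
At some moment in a run one of short1, short2, chipped1, chipped2, crooked1, crooked2, sound1, sound2, sound3 may be knocked a few centimetres aside while the robot is not near it.
Once in a run the grip may slacken for a moment while it holds something.
It also fails if it takes over 210 s, if anything falls off the work surface, if the arm or the gripper's body presses on something with over 40 N, if the wrist force passes 120 N, or if a joint passes its speed limit or range.

## Working session

There is one attempt and no reset: what is moved stays moved. The work goes in short steps, each a Python script; the robot and the scene stay as the last script left them, time stands still between calls to the robot, and variables do not carry over. Pictures are saved under pics/ and viewed, at most 14 in all, crops included, and the job is handed in when it is done.

```bash
ls; mkdir -p pics; python3 - <<'E'
from rig import manip, fingers, kinematics, monitor, cams, workorder
import cv2,numpy as np
for n in ["top","side"]:
    im=cams.snapshot(n); cv2.imwrite(f"pics/{n}0.png",cv2.cvtColor(im,cv2.COLOR_RGB2BGR))
    m=cams.camera_model(n); print(n,np.round(m["K"],1).tolist(),np.round(m["position"],4),np.round(m["orientation"],4).tolist())
s=monitor.observe(); print(s["time"],s["ee_pos"],np.round(s["ee_rot"],3).tolist(),s["opening"],s["ft_force"])
a=cv2.imread("pics/top0.png"); cv2.imwrite("pics/top0b.png",cv2.resize(a,(800,600),interpolation=cv2.INTER_CUBIC))
E
```

```text
pics
top [[367.9, 0.0, 254.5], [0.0, 367.9, 190.5], [0.0, 0.0, 1.0]] [0.4539 0.0357 1.1944] [[-0.0079, -0.9986, 0.0519], [-0.9998, 0.0089, 0.0191], [-0.0196, -0.0517, -0.9985]]
side [[379.5, 0.0, 251.0], [0.0, 379.5, 190.5], [0.0, 0.0, 1.0]] [-0.0734  0.5917  0.9329] [[-0.6708, -0.5477, 0.5001], [-0.7414, 0.4779, -0.4711], [0.0191, -0.6868, -0.7266]]
0.1 [ 0.20420508 -0.69485253  0.23025492] [[0.959, 0.282, -0.001], [0.282, -0.959, 0.002], [-0.0, -0.002, -1.0]] 0.08528877805740127 [ 0.58799542  0.38033711 -0.38581045]
```

View pics/top0b.png

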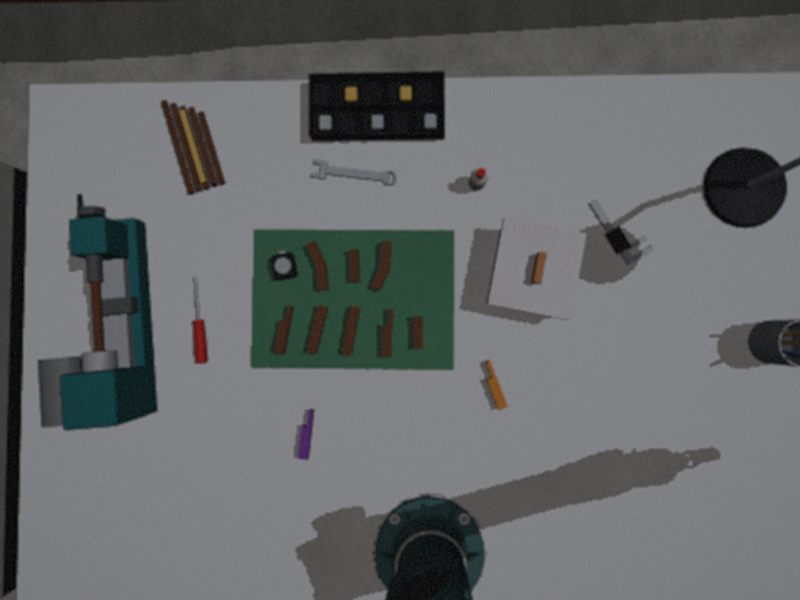

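View pics/side0.png

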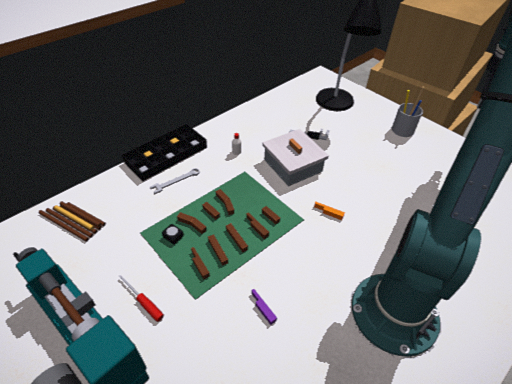

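The top view shows the mat at about (353,299) in the enlarged picture. The upper row has a crooked blank at (315,265), a short at (352,265) and a crooked at (380,265). The lower row has a chipped at (284,330), sounds at (316,330) and (349,330), a chipped at (386,333) and a short at (417,332). The lid handle is at (539,267), and the decoys are orange (495,385) and purple (305,435). Next I'll look with the wrist camera from two places over the mat and two over the lid.

```bash
cat > h.py <<'E'
from rig import manip, fingers, kinematics, monitor, cams, workorder
import cv2, numpy as np
def R(yaw):  # tool down, tool x along yaw; fingers close along y
    c,s=np.cos(yaw),np.sin(yaw); return np.array([[c,s,0],[s,-c,0],[0,0,-1.]])
def shot(n,save=None):
    m=cams.camera_model(n); im=cams.snapshot(n)
    if save: cv2.imwrite(f"pics/{save}.png",cv2.cvtColor(im,cv2.COLOR_RGB2BGR))
    return im,m
def rays(m,n,px):
    px=np.asarray(px,float).reshape(-1,2); K=np.array(m["K"])
    d=(px-K[:2,2])/[K[0,0],K[1,1]]
    if n=="wrist":
        r=np.linalg.norm(d,axis=1,keepdims=True)+1e-12
        v=np.hstack([d/r*np.sin(r),np.cos(r)])
    else: v=np.hstack([d,np.ones((len(d),1))])
    return np.array(m["position"]), (v/np.linalg.norm(v,axis=1,keepdims=True))@np.array(m["orientation"]).T
def plane(m,n,px,z):
    p,v=rays(m,n,px); return p+v*((z-p[2])/v[:,2:3])
def tri(o1,v1,o2,v2):
    A=np.stack([v1,-v2],1); t=np.linalg.lstsq(A,o2-o1,rcond=None)[0]
    a,b=o1+t[0]*v1,o2+t[1]*v2; return (a+b)/2,np.linalg.norm(a-b)
E
python3 - <<'E'
from h import *
im,m=shot("top")
s=1.5625
for nm,p,z in [("mat",(353,299),0.),("lid",(537,268),.1),("cr",(315,265),.023),("fs",(417,332),.023),("glue",(478,178),.05),("purp",(305,435),.02)]:
    print(nm,plane(m,"top",np.array(p)/s,z)[0].round(3))
w=cams.camera_model("wrist"); e=monitor.observe()
print(np.round(w["K"],1).tolist(), (e["ee_rot"].T@(w["position"]-e["ee_pos"])).round(4),(e["ee_rot"].T@w["orientation"]).round(3).tolist())
E
```

```text
mat [0.514 0.152 0.   ]
lid [ 0.565 -0.209  0.1  ]
cr [0.583 0.227 0.023]
fs [0.445 0.019 0.023]
glue [ 0.753 -0.106  0.05 ]
purp [0.238 0.248 0.02 ]
[[297.3, 0.0, 257.4], [0.0, 297.3, 188.7], [0.0, 0.0, 1.0]] [ 8.170e-02  1.000e-04 -1.424e-01] [[0.001, -0.948, -0.319], [1.0, 0.001, 0.001], [-0.0, -0.319, 0.948]]
```

```bash
python3 - <<'E'
from h import *
import pickle
D={}
fingers.command_gripper(0.085)
for k,p in [("L1",(.55,-.25,.3)),("L2",(.55,-.14,.3)),("M1",(.5,.09,.24)),("M2",(.5,.2,.24))]:
    manip.movep(np.array(p),R(0)); manip.dwell(.2); D[k]=shot("wrist","w"+k); print(k,monitor.observe()["time"])
pickle.dump(D,open("D.pkl","wb"))
a=np.hstack([cv2.imread("pics/wL1.png"),cv2.imread("pics/wM2.png")]); 
cv2.imwrite("pics/c1.png",cv2.resize(a,(800,300),interpolation=cv2.INTER_AREA))
E
```

```text
L1 2.6583
L2 3.425
M1 4.6333
M2 5.4
```

View pics/c1.png

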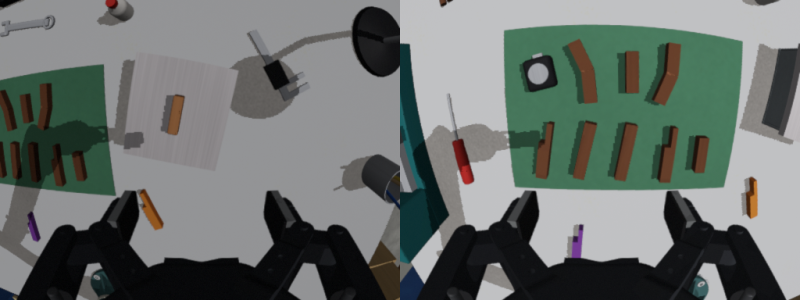

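The left half shows the lid handle at (175,115). The right half shows all 8 blanks, the tape and the mat clearly. Next I'll segment the bright top faces and triangulate.

```bash
cat >> h.py <<'E'
def tops(im,lo=(0,90,40),hi=(18,255,255),amin=60,V=None):
    """contours of the bright (top) faces of brown things"""
    hsv=cv2.cvtColor(im,cv2.COLOR_RGB2HSV); mk=cv2.inRange(hsv,np.array(lo),np.array(hi))
    n,l,st,_=cv2.connectedComponentsWithStats(mk); out=[]
    for i in range(1,n):
        if st[i,4]<amin: continue
        v=hsv[...,2][l==i].reshape(-1,1); t=V or cv2.threshold(v,0,255,cv2.THRESH_OTSU)[0]
        f=((l==i)&(hsv[...,2]>t)).astype(np.uint8)
        cs=cv2.findContours(f,cv2.RETR_EXTERNAL,cv2.CHAIN_APPROX_NONE)[0]
        out.append((max(cs,key=cv2.contourArea)[:,0,:].astype(float),np.percentile(v,[5,25,50,75,95]),t,st[i,4]))
    return out
E
python3 - <<'E'
from h import *
import pickle
D=pickle.load(open("D.pkl","rb"))
for k in ["L1","L2","M1","M2"]:
    im,m=D[k]; print(k)
    vis=im.copy()
    for c,v,t,a in tops(im):
        w=plane(m,"wrist",c,.103 if k[0]=="L" else .023)[:,:2]
        (cx,cy),wh,an=cv2.minAreaRect((w*1000).astype(np.float32))
        cv2.polylines(vis,[c.astype(int).reshape(-1,1,2)],True,(0,255,255))
        print(c.mean(0).round(),a,v,t,"| mm",round(cx),round(cy),np.round(wh),round(an))
    cv2.imwrite(f"pics/v{k}.png",vis[...,::-1])
a=cv2.imread("pics/vM2.png")[0:260,100:]; cv2.imwrite("pics/c2.png",cv2.resize(a,(800,505),interpolation=cv2.INTER_NEAREST))
E
```

```text
L1
[141.   3.] 130 [ 45.45  74.   132.5  135.   136.  ] 96.0 | mm 747 -114 [16.  9.] 81
[ 54. 136.] 519 [53. 68. 69. 70. 70.] 60.0 | mm 591 24 [21. 80.] 76
[  6. 143.] 311 [44.5 67.  69.  69.  70. ] 57.0 | mm 592 130 [79. 18.] 11
[ 31. 139.] 271 [49.5 65.  67.  68.  69. ] 56.0 | mm 592 72 [51. 15.] 1
[224. 147.] 677 [ 88. 115. 122. 124. 125.] 106.0 | mm 567 -213 [14. 58.] 79
[ 17. 205.] 278 [49.85 64.25 68.   70.   71.  ] 58.0 | mm 487 134 [15. 79.] 76
[100. 215.] 293 [48.6 65.  67.  68.  70. ] 57.0 | mm 478 -33 [15. 46.] 90
[ 73. 225.] 207 [43. 64. 68. 70. 70.] 57.0 | mm 462 19 [15. 44.] 87
[191. 271.] 671 [ 89.  94. 139. 144. 145.] 116.0 | mm 395 -158 [80. 17.] 21
[490. 337.] 1814 [52.   53.   55.   56.   77.35] 82.0 | mm 156 -786 [125.  14.] 83
L2
[108. 128.] 734 [42. 73. 77. 78. 78.] 60.0 | mm 596 44 [20. 72.] 78
[ 45. 139.] 517 [45. 75. 77. 77. 78.] 62.0 | mm 593 152 [81. 22.] 15
[ 77. 135.] 406 [42. 72. 75. 76. 77.] 58.0 | mm 592 93 [53. 16.] 1
[317. 148.] 740 [ 45.   111.75 134.   136.   138.  ] 92.0 | mm 568 -212 [14. 59.] 78
[ 28. 212.] 210 [40.   42.   43.   44.   58.55] 49
[... 1500 characters left out ...]
5.  94.] 1285 [ 65.2 101.  102.  103.  104. ] 79.0 | mm 582 90 [ 26. 101.] 77
[297.  92.] 880 [ 61.  97.  99. 100. 102.] 62.0 | mm 583 149 [64. 18.] 1
[236. 193.] 1110 [ 83.    96.25 100.   101.   102.  ] 75.0 | mm 453 226 [19. 99.] 76
[185. 194.] 959 [ 51.  91.  99. 101. 101.] 77.0 | mm 453 295 [20. 99.] 79
[289. 195.] 1128 [ 56.  95.  99. 101. 103.] 77.0 | mm 450 157 [18. 99.] 80
[345. 200.] 839 [ 51.  97. 100. 101. 102.] 75.0 | mm 445 82 [19. 99.] 87
[386. 198.] 590 [ 46.45  95.    98.    99.   101.  ] 73.0 | mm 445 20 [19. 64.] 90
[ 84. 224.] 814 [ 54.    84.   107.   147.   174.35] 125.0 | mm 405 462 [38. 24.] 5
[453. 255.] 622 [ 68.  78. 170. 190. 190.] 134.0 | mm 340 -132 [99. 20.] 21
```

View pics/c2.png

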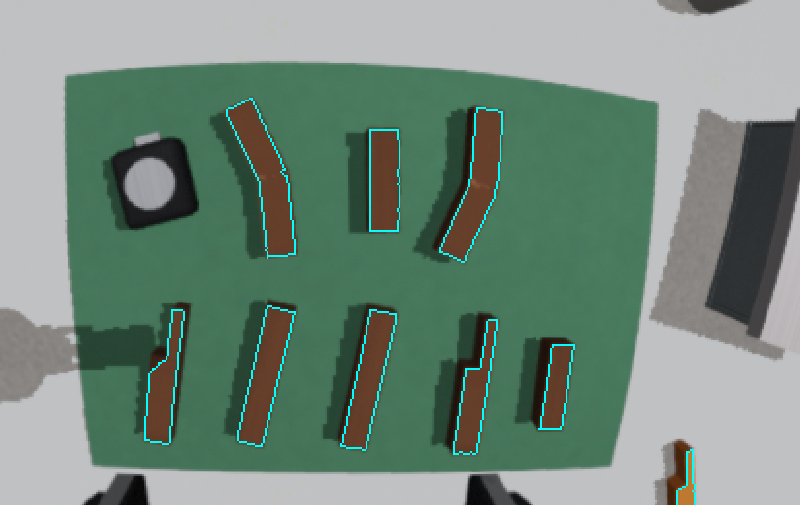

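The overlay shows all eight top faces cleanly outlined: crooked ×2, short ×2, chipped ×2, sound ×2. Both views agree to 1 mm at the z=0.023 plane. I'll triangulate explicitly as a check, then take the lid off.

```bash
python3 - <<'E'
from h import *
import pickle
D=pickle.load(open("D.pkl","rb"))
def cen(c): 
    M=cv2.moments(c.astype(np.float32).reshape(-1,1,2)); return np.array([M['m10'],M['m01']])/M['m00']
def T(k1,p1,k2,p2):
    g=lambda k,p:min((cen(c) for c,_,_,_ in tops(D[k][0])),key=lambda q:np.hypot(*(q-p)))
    a,b=g(k1,p1),g(k2,p2); o1,v1=rays(D[k1][1],"wrist",a); o2,v2=rays(D[k2][1],"wrist",b)
    return tri(o1,v1[0],o2,v2[0])
print("handle",T("L1",(224,147),"L2",(317,148)))
for a,b in [((256,91),(345,94)),((206,93),(297,92)),((205,196),(289,195)),((263,200),(345,200)),((310,200),(386,198))]: print(T("M1",a,"M2",b))
# lid plate corners: bright low-sat region around handle
for k in ["L1","L2"]:
    im,m=D[k]; c=min((c for c,_,_,_ in tops(im)),key=lambda c:np.hypot(*(cen(c)-((224,147) if k=="L1" else (317,148)))))
    w=plane(m,"wrist",c,.103)[:,:2]; r=cv2.minAreaRect((w*1000).astype(np.float32)); print(k,r)
pc=np.array([.5675,-.2125]);
for p,z in [((.5675,-.2125),.083),((.42,-.40),.02)]:
    for y in (-.2,-.2+np.pi): print(p,y,kinematics.inverse_kinematics(np.array([*p,z]),R(y)))
E
```

```text
handle (array([ 0.56764832, -0.21266338,  0.10041414]), np.float64(0.000488981969939515))
(array([0.58258941, 0.08921114, 0.02010764]), np.float64(0.0007405269905437482))
(array([0.58306983, 0.14933451, 0.02140972]), np.float64(0.0004888815127456197))
(array([0.45210222, 0.15616674, 0.02084654]), np.float64(0.0002902016976662033))
(array([0.43824643, 0.08134474, 0.02115615]), np.float64(0.0005649337839933619))
(array([0.44626427, 0.01940316, 0.02192027]), np.float64(0.00037360135580233447))
L1 ((567.1896362304688, -212.77987670898438), (13.860785484313965, 57.87940216064453), 78.70195770263672)
L2 ((567.8989868164062, -212.11085510253906), (14.341483116149902, 58.73044204711914), 78.44429779052734)
(0.5675, -0.2125) -0.2 [ 0.2913928   0.64065735 -0.0111223   1.97894419  0.01333179  0.52205917
 -1.49987653]
(0.5675, -0.2125) 2.941592653589793 [ 0.77947406  0.75283705 -0.72919472  1.95678764  0.75499505  0.72714545
  0.95976313]
(0.42, -0.4) -0.2 [ 0.72199755  0.72174981 -0.05489718  2.05234587  0.1004341   0.36994448
 -1.18370604]
(0.42, -0.4) 2.941592653589793 [ 1.14163328  0.81873075 -0.66175791  2.03347547  0.9026642   0.60855594
  1.21860278]
```

Handle top measures 0.100 and blank tops 0.021, against 0.103 and 0.023 expected, which is inside the calibration error. Taking the lid off now.

```bash
python3 - <<'E'
from h import *
y=-.199; p=np.array([.5676,-.2125]); q=np.array([.42,-.40])
fingers.command_gripper(.05)
manip.movep(np.array([*p,.16]),R(y))
print("hit",manip.move_straight(np.array([*p,.084]),R(y),.1,force_limit=12))
s=monitor.observe(); z0=s["ee_pos"][2]
fingers.command_gripper(0,100); s=monitor.observe(); print(z0,s["opening"],s["grasp_force"],s["ee_pos"])
manip.move_straight(np.array([*p,.20]),None,.12)
s=monitor.observe(); print("lift",s["opening"],s["grasp_force"],s["ft_force"])
manip.move_straight(np.array([*q,.20]),None,.2)
shot("side","s1")
print("touch",manip.move_straight(np.array([*q,z0-.063-.002]),None,.08,force_limit=8))
s=monitor.observe(); print(s["ee_pos"],s["opening"],s["ft_force"])
fingers.command_gripper(.05); manip.move_straight(np.array([*q,.2]),None,.15)
manip.dwell(.3)
print(monitor.observe()["time"])
shot("side","s2"); shot("top","t2"); shot("wrist","w2")
a=np.hstack([cv2.imread(f"pics/{n}.png") for n in("s1","s2")]); b=np.hstack([cv2.imread(f"pics/{n}.png") for n in("t2","w2")])
cv2.imwrite("pics/c3.png",cv2.resize(np.vstack([a,b]),(800,600),interpolation=cv2.INTER_AREA))
E
```

```text
hit False
0.08443912353996552 0.01345661134101098 98.71821999549866 [ 0.56809379 -0.21253704  0.08503416]
lift 0.013798631629967393 97.826828956604 [-0.46836773 -0.47905706 -3.326032  ]
touch True
[ 0.4200521  -0.40001334  0.0220223 ] 0.013628330584135968 [-0.95721393  0.03434773  4.45877731]
15.4083
```

View pics/c3.png

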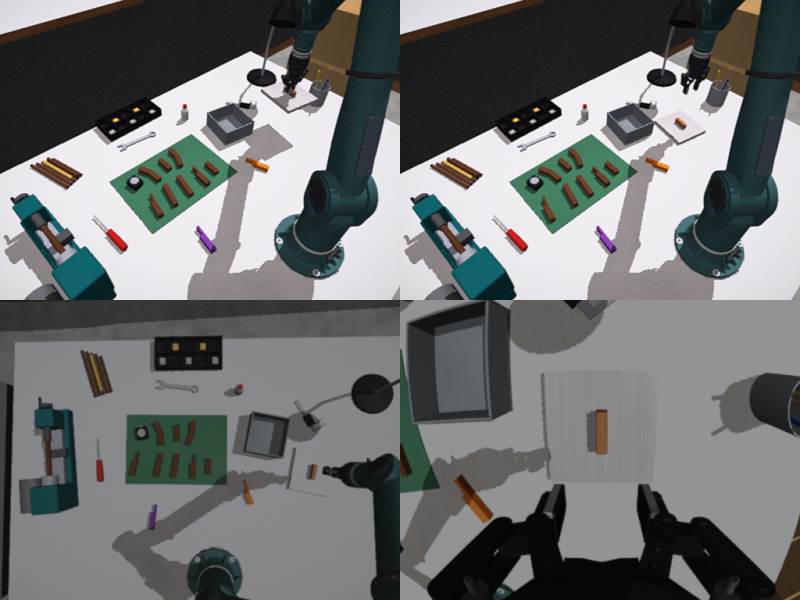

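The lid lies flat on the bench and is released. In the wrist view the handle is at (600,432) of the collage, and the open box stands clear beside it. Next I'll measure the box rim from two wrist positions straight above it.

```bash
python3 - <<'E'
from h import *
import pickle
C=[]
for i,dy in enumerate((-.05,.05)):
    manip.movep(np.array([.485,-.2125+dy,.34]),R(0)); manip.dwell(.2); im,m=shot("wrist",f"b{i}")
    d=im[...,2].astype(int)-im[...,0]; mk=cv2.morphologyEx((d>4).astype(np.uint8),cv2.MORPH_OPEN,np.ones((3,3)))
    K=np.array(m["K"]); 
    cs=cv2.findContours(mk,cv2.RETR_EXTERNAL,cv2.CHAIN_APPROX_NONE)[0]
    cs=[c for c in cs if cv2.contourArea(c)>3000]
    for c in cs:
        w=plane(m,"wrist",c[:,0,:],.075)[:,:2]*1000; r=cv2.minAreaRect(w.astype(np.float32))
        print(i,cv2.contourArea(c),[np.round(v,1) for v in r])
    c=min(cs,key=lambda c:np.hypot(*(plane(m,"wrist",c[:,0,:],.075)[:,:2].mean(0)-[.567,-.2125])))
    w=plane(m,"wrist",c[:,0,:],.075)[:,:2]
    cor=cv2.boxPoints(cv2.minAreaRect((w*1000).astype(np.float32)))/1000
    C.append((m,c[:,0,:].astype(float),w,cor))
o=[]
for q in C[0][3]:
    px=[]
    for m,c,w,_ in C: px.append((m,c[np.argmin(np.linalg.norm(w-q,axis=1))]))
    r=[rays(m,"wrist",p) for m,p in px]; print("corner",*tri(r[0][0],r[0][1][0],r[1][0],r[1][1][0]))
print(monitor.observe()["time"])
cv2.imwrite("pics/c4.png",np.hstack([cv2.imread(f"pics/b{i}.png") for i in(0,1)])[:300])
E
```

```text
0 20124.5 [array([522.3,  79.3]), array([337.3, 247.9]), np.float64(89.1)]
0 12095.0 [array([ 567. , -212.8]), array([149.2, 159.7]), np.float64(78.6)]
1 27555.0 [array([522.8, 105.6]), array([358.4, 248.3]), np.float64(89.2)]
1 12034.5 [array([ 567.2, -212.3]), array([149.8, 159.8]), np.float64(78.5)]
corner [ 0.47509966 -0.26924675  0.07191623] 0.00045899908942774996
corner [ 0.63083681 -0.30048656  0.06849773] 1.1700301870115644e-05
corner [ 0.66020696 -0.15498854  0.06894008] 0.0001699470185289855
corner [ 0.50459127 -0.1254215   0.0744939 ] 0.0005667007666340822
17.3833
```

The box is centred at (0.567,-0.2126) with yaw -0.20 and measures 150×160. The rim is at about 0.072, which matches the text. Now the pick loop: a fresh wrist look before every pick, with shorts first, then chipped, then crooked.

```bash
cat >> h.py <<'E'
BOX=np.array([.567,-.2126]); BY=-.20
LOOK=np.array([.5,.2,.24])
def wrap(a): return (a+np.pi/2)%np.pi-np.pi/2
def see(save=None):
    """blanks on the mat: kind, centre, axis yaw, grasp point, grasp yaw"""
    manip.movep(LOOK,R(0)); manip.dwell(.15); im,m=shot("wrist",save); out=[]
    for c,_,_,_ in tops(im,V=80):
        w=plane(m,"wrist",c,.022)[:,:2]*1000
        if len(w)<20 or not(340<w[:,0].mean()<690 and -80<w[:,1].mean()<400): continue
        cen,wh,an=cv2.minAreaRect(w.astype(np.float32)); L,W=max(wh),min(wh); cen=np.array(cen)
        if L<45 or W<14: continue
        yaw=wrap(np.deg2rad(an if wh[0]>wh[1] else an+90)); u=np.array([np.cos(yaw),np.sin(yaw)]); v=np.array([-u[1],u[0]])
        k=np.zeros((300,300),np.uint8); loc=np.stack([(w-cen)@u,(w-cen)@v],1)
        cv2.fillPoly(k,[np.round(loc*2+150).astype(np.int32)],1)
        P=(np.argwhere(k)[:,::-1]-150)/2.; A=len(P)/4
        kind="short" if L<78 else "crooked" if W>22.8 else "chipped" if A/(L*W)<.91 else "sound"
        if kind=="chipped":   # full-width end
            sg=1 if (P[:,0]>25).sum()>(P[:,0]<-25).sum() else -1; S=P[P[:,0]*sg>-12]
        elif kind=="crooked": # arm nearer the robot
            sg=-1; S=P[(P[:,0]*sg>6)]
        else: S=P
        (g,gw,ga)=cv2.minAreaRect(S.astype(np.float32)); 
        gy=wrap(yaw+wrap(np.deg2rad(ga if gw[0]>gw[1] else ga+90)))
        out.append(dict(kind=kind,c=cen/1000,yaw=yaw,g=(cen+g[0]*u+g[1]*v)/1000,gy=gy,L=round(L),W=round(W,1),fill=round(A/(L*W),2)))
    return out
def best(p,yaw):
    q=monitor.observe()["q"]; r=[(np.abs(k-q).max(),y) for y in (yaw,yaw+np.pi,yaw-np.pi) if (k:=kinematics.inverse_kinematics(p,R(y))) is not None]
    return min(r)[1]
def pick(b):
    p=np.array([*b["g"],.12]); ty=best(p,b["gy"]); fingers.command_gripper(.042)
    manip.movep(p,R(ty)); p[2]=.0055
    hit=manip.move_straight(p,None,.1,force_limit=15)
    fingers.command_gripper(0,60); p[2]=.18; manip.move_straight(p,None,.2)
    s=monitor.observe(); print("pick",b["kind"],hit,"open",round(s["opening"],4),round(s["time"],1)); return ty
def put(b,ty,slot,z):
    rot=wrap(BY-b["yaw"]); c,s=np.cos(rot),np.sin(rot); cb,sb=np.cos(BY),np.sin(BY)
    t=BOX+np.array([[cb,-sb],[sb,cb]])@slot+np.array([[c,-s],[s,c]])@(b["g"]-b["c"])
    p=np.array([*t,.18]); manip.movep(p,R(ty+rot)); o=monitor.observe()["opening"]
    p[2]=z; hit=manip.move_straight(p,None,.15,force_limit=15)
    fingers.command_gripper(.030); p[2]=.18; manip.move_straight(p,None,.25)
    print("  put open",round(o,4),"hit",hit)
E
python3 - <<'E'
from h import *
B=see("m3")
for b in B: print(b)
for i in range(2):
    b=[b for b in B if b["kind"]=="short"][0]
    ty=pick(b); put(b,ty,np.array([(.036,-.036)[i],0]),.014)
    B=see()
print([(b["kind"],b["c"].round(3)) for b in B],monitor.observe()["time"])
E
```

```text
{'kind': 'crooked', 'c': array([0.58358319, 0.22236053]), 'yaw': np.float64(0.25778229225563076), 'g': array([0.55689675, 0.21584991]), 'gy': np.float64(0.09485582256092662), 'L': 102, 'W': 26.8, 'fill': 0.71}
{'kind': 'crooked', 'c': array([0.58266681, 0.08939651]), 'yaw': np.float64(-0.23718458879187398), 'g': array([0.55598809, 0.09638375]), 'gy': np.float64(-0.4046163281026649), 'L': 101, 'W': 26.8, 'fill': 0.69}
{'kind': 'short', 'c': array([0.58294556, 0.14959674]), 'yaw': np.float64(0.015444001975911226), 'g': array([0.58294556, 0.14959674]), 'gy': np.float64(0.015444001975911226), 'L': 65, 'W': 18.4, 'fill': 0.99}
{'kind': 'short', 'c': array([0.43608591, 0.33069376]), 'yaw': np.float64(-0.22908644854916105), 'g': array([0.43608591, 0.33069376]), 'gy': np.float64(-0.22908644854916105), 'L': 53, 'W': 20.1, 'fill': 0.87}
{'kind': 'sound', 'c': array([0.45264545, 0.22588992]), 'yaw': np.float64(-0.24272968965558306), 'g': array([0.45264545, 0.22588992]), 'gy': np.float64(-0.24272968965558306), 'L': 99, 'W': 19.2, 'fill': 0.95}
{'kind': 'sound', 'c': array([0.45002124, 0.15664993
[... 219 characters left out ...]
': np.float64(-0.04878631485110674), 'g': array([0.42603494, 0.08307062]), 'gy': np.float64(-0.04878631485110674), 'L': 98, 'W': 19.2, 'fill': 0.76}
{'kind': 'short', 'c': array([0.4443316 , 0.01922657]), 'yaw': np.float64(-0.004817258937789504), 'g': array([0.4443316 , 0.01922657]), 'gy': np.float64(-0.004817258937789504), 'L': 64, 'W': 18.8, 'fill': 0.94}
pick short False open 0.0183 22.6
  put open 0.019 hit False
pick short False open 0.0187 31.8
  put open 0.0183 hit True
[('crooked', array([0.584, 0.222])), ('crooked', array([0.583, 0.089])), ('sound', array([0.453, 0.226])), ('sound', array([0.45 , 0.157])), ('chipped', array([0.445, 0.082])), ('short', array([0.445, 0.019]))] 37.5167
```

The knocked chipped blank, partly in shadow, read as "short" and was picked second. It belongs in the box anyway, but that put ended in a contact, so I'll look at the box before going on.

```bash
python3 - <<'E'
from h import *
manip.movep(np.array([.485,-.2126,.28]),R(0)); manip.dwell(.2); shot("wrist","b5")
shot("top","t5")
a=cv2.imread("pics/b5.png")[:300,60:460]; cv2.imwrite("pics/c5.png",cv2.resize(a,(800,600),interpolation=cv2.INTER_CUBIC))
E
```

```text
(no output)
```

View pics/c5.png

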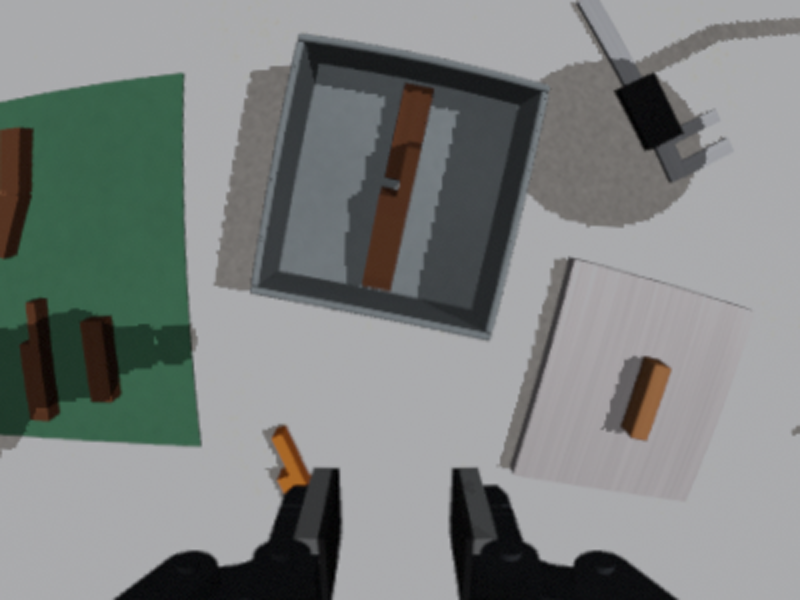

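The box holds the short, with its far end at (418,90) in the crop, and the chipped blank end to end with it, slightly propped but low. The sides are free, so the remaining blanks go to y = ±0.04 and the crooked ones above.

```bash
sed -i 's/command_gripper(.030)/command_gripper(.027)/' h.py; python3 - <<'E'
from h import *
for kind,slot,z in [("short",(0,-.039),.022),("chipped",(0,.039),.024),("crooked",(0,-.033),.052),("crooked",(0,.033),.052)]:
    B=see(); L=[b for b in B if b["kind"]==kind]
    if not L: print("missing",kind,[(b["kind"],b["c"].round(3),b["L"],b["W"],b["fill"]) for b in B]); break
    ty=pick(L[0])
    if monitor.observe()["opening"]<.012: print("no grip"); break
    put(L[0],ty,np.array(slot),z)
B=see("m6")
print([(b["kind"],b["c"].round(3),b["L"],b["W"]) for b in B],monitor.observe()["time"])
manip.movep(np.array([.485,-.2126,.28]),R(0)); manip.dwell(.2); shot("wrist","b6")
a=cv2.imread("pics/b6.png")[:300,60:460]; cv2.imwrite("pics/c6.png",np.hstack([cv2.resize(a,(400,300)),cv2.resize(cv2.imread("pics/m6.png"),(400,300))]))
E
```

```text
pick short False open 0.0187 44.9
  put open 0.0185 hit True
pick chipped False open 0.0189 53.5
  put open 0.0188 hit True
pick crooked False open 0.0185 61.7
  put open 0.0187 hit False
pick crooked False open 0.0184 70.7
  put open 0.0186 hit False
[('sound', array([0.453, 0.226]), 99, 19.1), ('sound', array([0.45 , 0.157]), 99, 18.5)] 75.325
```

View pics/c6.png

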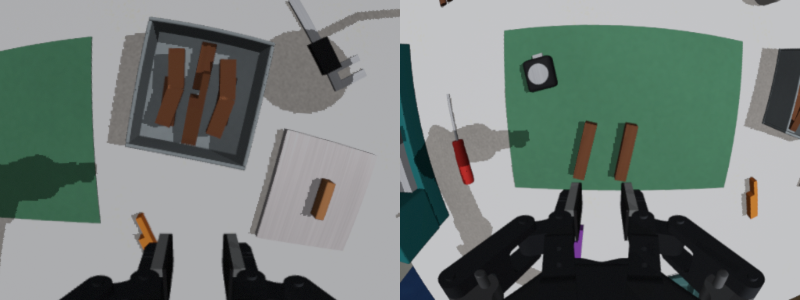

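All six rejects are in the box and both sound blanks lie on the mat. Next I'll measure the lid handle from two places and close the box.

```bash
python3 - <<'E'
from h import *
X=[]
for x,y in [(.40,-.44),(.40,-.36)]:
    manip.movep(np.array([x,y,.24]),R(-.2)); manip.dwell(.2); im,m=shot("wrist")
    c=min((t[0] for t in tops(im)),key=lambda c:np.hypot(*(plane(m,"wrist",c,.04)[:,:2].mean(0)-[.42,-.4])))
    M=cv2.moments(c.astype(np.float32).reshape(-1,1,2)); o,v=rays(m,"wrist",[M['m10']/M['m00'],M['m01']/M['m00']])
    r=cv2.minAreaRect((plane(m,"wrist",c,.04)[:,:2]*1000).astype(np.float32)); X.append((o,v[0])); print(r)
P,e=tri(*X[0],*X[1]); print(P,e)
yaw=wrap(np.deg2rad(r[2] if r[1][0]>r[1][1] else r[2]+90)); print("yaw",yaw)
assert abs(P[2]-.04)<.006 and abs(yaw+.2)<.06
p=P[:2]; fingers.command_gripper(.05)
manip.movep(np.array([*p,.10]),R(yaw)); print("hit",manip.move_straight(np.array([*p,.022]),None,.08,force_limit=12))
fingers.command_gripper(0,100); manip.move_straight(np.array([*p,.20]),None,.15)
s=monitor.observe(); print("lift",s["opening"],s["ft_force"],s["ee_pos"])
t=BOX+np.array([.0005,0]); manip.move_straight(np.array([*t,.20]),R(BY),.2); manip.dwell(.2)
s=monitor.observe(); print("over",s["opening"],s["ee_pos"]); shot("wrist","w7"); shot("side","s7")
a=np.hstack([cv2.imread("pics/w7.png"),cv2.imread("pics/s7.png")]); cv2.imwrite("pics/c7.png",cv2.resize(a,(800,300),interpolation=cv2.INTER_AREA))
print(s["time"])
E
```

```text
((419.3091735839844, -400.4920959472656), (14.269501686096191, 57.14552307128906), 77.58010864257812)
((419.4237060546875, -400.3385314941406), (14.214461326599121, 58.38459014892578), 78.38839721679688)
[ 0.41954714 -0.40046364  0.03823827] 3.6619740204735514e-05
yaw -0.20266070000063152
hit False
lift 0.01312971451480221 [-0.28861727 -0.17786008 -2.68864743] [ 0.41878562 -0.40001079  0.19895986]
over 0.0135925376946798 [ 0.56676443 -0.21382702  0.19990107]
84.4
```

View pics/c7.png

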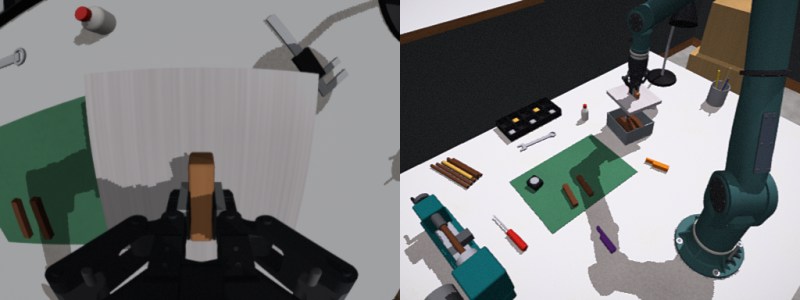

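The lid is held level over the box and the blanks look to be inside. Lowering with a force limit.

```bash
python3 - <<'E'
from h import *
t=BOX+np.array([.0005,.0005])
manip.move_straight(np.array([*t,.11]),R(BY),.12)
print("touch",manip.move_straight(np.array([*t,.0825]),None,.04,force_limit=10))
s=monitor.observe(); print(s["ee_pos"],s["opening"],s["ft_force"],s["moment"],s["time"])
E
```

```text
touch True
[ 0.56716178 -0.21215978  0.08585451] 0.01353423510271171 [-1.97375425  0.40028066  4.10413789] [ 0.00336764  0.10743248 -0.00702738] 85.9917
```

```bash
python3 - <<'E'
from h import *
fingers.command_gripper(.05); p=monitor.observe()["ee_pos"].copy(); p[2]=.2; manip.move_straight(p,None,.12)
X=[];Q=[]
for x,y in [(.52,-.26),(.52,-.16)]:
    manip.movep(np.array([x,y,.28]),R(BY)); manip.dwell(.2); im,m=shot("wrist","w8")
    c=min((t[0] for t in tops(im)),key=lambda c:np.hypot(*(plane(m,"wrist",c,.103)[:,:2].mean(0)-BOX)))
    M=cv2.moments(c.astype(np.float32).reshape(-1,1,2)); o,v=rays(m,"wrist",[M['m10']/M['m00'],M['m01']/M['m00']])
    print(cv2.minAreaRect((plane(m,"wrist",c,.103)[:,:2]*1000).astype(np.float32))); X.append((o,v[0]))
print(tri(*X[0],*X[1]))
print([(b["kind"],b["c"].round(3),b["L"]) for b in see("m8")],monitor.observe()["time"])
shot("side","s8"); a=np.hstack([cv2.resize(cv2.imread("pics/w8.png"),(400,300)),cv2.resize(cv2.imread("pics/s8.png")[90:240,220:420],(400,300))]); cv2.imwrite("pics/c8.png",a)
E
```

```text
((566.3474731445312, -212.8058624267578), (14.93783950805664, 57.658470153808594), 78.59432220458984)
((566.5158081054688, -212.09962463378906), (14.236529350280762, 57.799530029296875), 79.67361450195312)
(array([ 0.56648563, -0.21262702,  0.10119426]), np.float64(0.00013466625155820328))
[('sound', array([0.453, 0.226]), 99), ('sound', array([0.45 , 0.157]), 99)] 90.5833
```

View pics/c8.png

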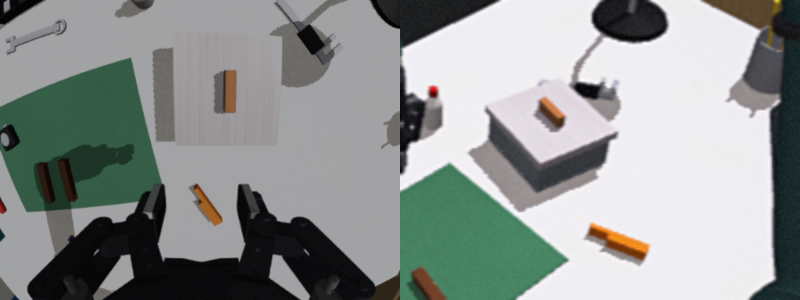

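The lid sits level and centred. Its handle is at (0.5665,-0.2126), top 0.101, against 0.100 measured the same way when it was closed at the start. Both sound blanks are on the mat, so I'm handing in.

```bash
python3 -c "
from h import *
print(workorder.finish_job())"
```

```text
the job is handed in; nothing more can be done
None
```

The job is handed in (no verdict was returned): all six rejects (two short, two chipped, two crooked) are in the closed scrap box, and the two sound blanks are still on the mat.

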